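# Set a length stop at its click and bring the stock up to it

## Task

On the cutting-length gauge, push the blue sliding stop along its rail until it clicks into the notch of the red clip. Then push the square steel tube along the channel until its end rests against the stop, leaving the stop seated in the notch. Only push, with the fingertips beside each thing and never round it: do not grip, lift or tip anything, and leave the other things on the bench alone.

Things in the scene. Friction and masses are not known exactly. Their poses are not given: they have to be found in the camera images.
- rail: Fixed aluminium gauge 82 x 465 mm. Origin on the bench under its channel's centre line; y runs along the channel (-240 to +225 mm), the way the stop and the tube are pushed (about to the robot's left), x across it away from the robot, z up. Channel 34 mm wide, floor 8 mm above the bench; near lip (x -25 to -17) and far index beam (x 17 to 57) are only 20 mm high, lower than tube and stop.
- stop_mid (a point): Centre of the blue sliding stop's main block, 40 mm above the bench on the channel's centre line; axes as the rail's. Block 42 mm across the channel (x -22 to +20), 50 mm along y (end faces at -25 and +25 mm), from 22 to 58 mm above the bench; a dark foot reaches into the channel, same end faces. An arm 50 mm high reaches over the beam to x = +54 mm; a white line marks the stop's middle.
- clip_notch (a point): Where stop_mid lies when the stop is seated (40 mm above the bench). Coming from -y the pin rides over a low rib: 7 to 12 N from 11 mm before the notch; past its crest, 6 mm before the notch, the pin drops and the stop snaps home by itself (the force dips to nothing). A higher rib beyond holds it: 14 to 20 N would push it out; it can be pushed back from the other side.
- pin_knob (a point): Top of the stop's sprung steel index pin, on its arm 46 mm beyond the channel's centre line, 64.5 mm above the bench when down. It rises 2 mm over the clip's first rib and drops back in the notch; the rib beyond is 2.5 mm high. Not to be handled.
- clip: Red clip fixed on the index beam. Origin on the bench at the channel's centre line, level with the notch along y; axes as the rail's. The clip itself is seen at the beam's far edge (x = 37 to 70 mm), 36 mm long along y, 47 mm high; a white line on its tab marks the notch.
- tube_mid (a point): Centre of the loose dark square steel tube, 30 x 30 mm in section and 120 mm long along its y axis, about 0.34 kg, lying in the channel on the -y side of the stop (2 mm of play each side): its ends are 60 mm from this point, its top is 38 mm above the bench. It slides along the channel with about 1 to 5 N.
- block: Loose wooden block 45 x 90 x 32 mm (bystander); origin under its centre.
- bolt_a: Bright bolt 60 mm tall, standing on its head (bystander); origin under its centre.
- bolt_b: Brown bolt 70 mm tall, standing on its head (bystander); origin under its centre.
- pen: White marker 132 mm long (bystander); origin under its centre.
- tape: Yellow tape measure 58 x 74 x 35 mm (bystander); origin under its centre.
- tin: Round blue tin, 63 mm across, 70 mm tall (bystander); origin under its centre.
- stop (a joint): Place of the stop along the rail, m: its middle's y in the rail's frame; grows in the pushing direction, 0 to 0.19. It slides against about 2 N of friction and stays where it is left; it starts 70 mm or more clear of the tube.
Mind the look-alikes: they are no part of the job. What is shaped like the part that bears tube_mid but pink, turquoise or white is not meant.

How it is judged:
On the way, in this order (a step that is already met when the one before it is completed fails the run):
1. the stop has clicked into the red clip's notch (y of stop_mid in the frame of clip_notch between -0.0025 and 0.0025 m), for 0.2 s.
2. the tube's end rests against the seated stop (all of step 1 and y of tube_mid in the frame of stop_mid between -0.0885 and -0.08 m and z of tube_mid in the frame of rail between 0.019 and 0.027 m and angle between the y axis of tube_mid and the y axis of rail, either way round below 0.06 rad), for 0.2 s.
At the end, for the whole second after the job is handed in: The stop is within 2.5 mm of the notch's middle along the rail, the tube lies flat in the channel with its end within 3.5 mm of the stop's face, and both are at rest (all of step 2 and linear speed of tube below 0.01 m/s and velocity of joint stop between -0.01 and 0.01 m/s); the robot touches nothing.
It fails at once if the tube is lifted out of the channel (z of tube_mid in the frame of rail above 0.04 m).
It fails at once if the tube is tipped (angle between tube_mid's own z axis and vertical above 0.3 rad).
It fails at once if the stop is taken between the fingers (x of the grasp point in the frame of stop_mid between -0.022 and 0.054 m and y of the grasp point in the frame of stop_mid between -0.02 and 0.02 m and z of the grasp point in the frame of stop_mid between -0.03 and 0.016 m).
It fails at once if the tube is taken between the fingers (x of the grasp point in the frame of tube_mid between -0.014 and 0.014 m and y of the grasp point in the frame of tube_mid between -0.055 and 0.055 m and z of the grasp point in the frame of tube_mid between -0.02 and 0.014 m).
It fails at once if another thing on the bench is disturbed (moved more than 20 mm) (distance of any of block, bolt_a, bolt_b, pen, tape, tin from where it was at the start of the episode above 0.02 m).
It also fails if it takes over 67 s, if anything falls off the work surface, if the arm or the gripper's body presses on something with over 40 N, if the wrist force passes 120 N, or if a joint passes its speed limit or range.

## Robot

A 6-joint arm with a two-finger parallel gripper is mounted at the origin on a cart in front of the work surface, level with it; the furniture and walls round the work are solid. World frame = base frame: x ahead of the robot, y to its left, z up, the work surface at z = 0. Lengths are in m, angles in rad, forces in N, time in s.
With the tool pointing down it reaches from about 0.35 to 0.875 m from the base axis. Payload 4.2 kg.
Tool frame: the origin (TCP) lies at the centre of the arm's flange, where the gripper is bolted on; the fingertips stand 173 mm ahead of it and the grasp point (between the pads) lies 155 mm ahead of it; z points along the fingers, y is the line along which they close (so a half turn about z gives the same grasp; the last joint's range is limited). The gripper opens to 85 mm and grips with 20 to 120 N. Pads are 22 mm wide; open, the fingers measure 114 mm over their backs; the gripper's body (76 mm by 85 mm) begins 54 mm behind the grasp point. The pads swing forward as they close: fully open they stand 13 mm farther back than shut.
Start: joints at [-1.083, 0.385, 0.008, 0, -1.194, -0.259], TCP at [0.142, -0.609, 0.405] pointing down, gripper open.
Joint ranges: [-3.14, 3.14], [-1.21, 2.06], [-1.07, 1.41], [-3.16, 2.05], [-2.99, -0.16], [-3.1, 3.1]. Speed limits (rad/s): [2.79, 2.79, 3.14, 3.14, 3.14, 3.14].

## Interface

Orientations are given as [roll, pitch, yaw] about the fixed x, y, z axes, in that order (R = Rz(yaw) Ry(pitch) Rx(roll)).
In Python, from cell import arm, get_obs, snapshot, hand_in gives the robot as it stands. The module is installed in compiled form; this text tells all that it offers. Calls block until the motion is done:
- arm.move_pose(position, orientation): joint-space move of the TCP to a pose.
- arm.move_l(position, rot=None, velocity=0.15, threshold=None): straight line of the TCP; rot=None keeps the orientation; velocity is the mean speed in m/s. With threshold (N) it stops when the force on the tool has changed by that much, and returns True; else False.
- arm.move_j(angles): joint-space move.
- arm.command_gripper(opening, newtons=None): opening from 0.0 (shut) to 1.0 (fully open); newtons is the grip in N (None keeps the last); returns when the fingers have stopped.
- arm.sleep(seconds).
- arm.inverse_kinematics(position, orientation): joint angles nearest the present ones, or None.
- get_obs(): the state.
- snapshot(name): name is "scene" or "top" or "wrist"; returns a dict with "color" (384x512x3 uint8, red, green, blue), "camera_matrix" (3x3 intrinsics, pixels), "R" (3x3) and "t" (3): a world point X has camera coordinates R X + t; the wrist camera has in their place "hand_eye" (4x4, takes a point from camera to tool coordinates, whose origin is the TCP and whose axes are the flange's). Camera axes: x right, y down, z forward; pixel columns grow to the right and rows downward; lengths in m; the calibration is good to about 2 mm. A picture is of the moment at which its call begins: read the wrist's pose just before it. There is no depth.
A pose or a line that the arm cannot do raises arm.PlanningError and nothing moves.
- hand_in(): hands the job in; it is judged then, once.
The state is a dict: "clock": time; "joint_positions": joint angles; "qvel": joint speeds; "tau": joint torques, N m; "position": TCP position; "eef_rot": TCP orientation; "contact_force": force on the tool from outside, world axes, zero at the start; "wrist_torque": the same for the moment, N m; "finger_gap": opening from 0.0 (shut) to 1.0 (fully open); "gripper_force": force on a finger pad.
Only numpy, scipy, OpenCV 4.12 (cv2) and the standard library are available. Lean on these libraries where they do the work, as an engineer would, in place of code of your own. Each camera call takes 0.05 s, during which the arm holds its last target. There are 200 camera calls.

## Working session

There is one attempt and no reset: what is moved stays moved. The work goes in short steps, each a Python script; the robot and the scene stay as the last script left them, time stands still between calls to the robot, and variables do not carry over. Pictures are saved under pics/ and viewed, at most 10 in all, crops included, and the job is handed in when it is done.

```bash
mkdir -p pics; cat > h.py <<'E'
import numpy as np, cv2
from cell import arm, get_obs, snapshot, hand_in
def shot(name, fn, s=None):
    d=snapshot(name); c=cv2.cvtColor(d['color'],cv2.COLOR_RGB2BGR); cv2.imwrite(f'pics/{fn}_raw.png',c)
    np.savez(f'pics/{fn}.npz',**d)
    return d
def ray(d,u,v,z):
    K,R,t=d['camera_matrix'],d['R'],d['t']; C=-R.T@t
    r=R.T@np.linalg.inv(K)@np.array([u,v,1.]); return C+r*(z-C[2])/r[2]
E
python3 - <<'E'
from h import *
o=get_obs(); print(o)
for n in('top','scene'):
    d=shot(n,n); print(n,-d['R'].T@d['t'])
a=[cv2.imread(f'pics/{n}_raw.png') for n in('top','scene')]
for n,i in zip(('top','scene'),a): cv2.imwrite(f'pics/{n}_big.png',cv2.resize(i,(800,600),interpolation=cv2.INTER_CUBIC))
E
```

```text
{'clock': 0.0, 'joint_positions': array([-1.08339848e+00,  3.85547826e-01,  6.58371915e-03, -5.51054685e-04,
       -1.19401141e+00, -2.58619878e-01]), 'qvel': array([-0.00131025,  0.00031688,  0.00227017, -0.00172548, -0.00043667,
       -0.00333886]), 'tau': array([ 3.24490429e-04, -3.92287517e+01,  1.88394803e+01,  4.18605477e+00,
       -4.67700243e-03, -9.47536194e-06]), 'position': array([ 0.14173895, -0.60848417,  0.40360223]), 'eef_rot': array([ 3.13935495e+00, -6.24033464e-05, -2.91301792e+00]), 'contact_force': array([0.09983884, 0.66769191, 0.12185775]), 'wrist_torque': array([ 0.0215808 ,  0.03320873, -0.03069434]), 'gripper_force': 0.0, 'finger_gap': 0.9974585634694776}
top [ 0.43287268 -0.10109883  1.62187836]
scene [-0.44152806  0.73716758  1.08667848]
```

View pics/top_big.png

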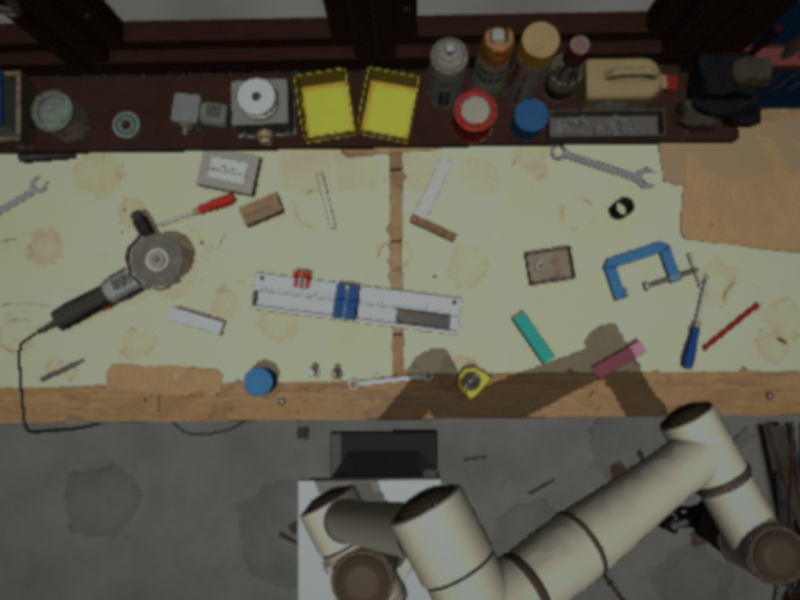

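View pics/scene_big.png

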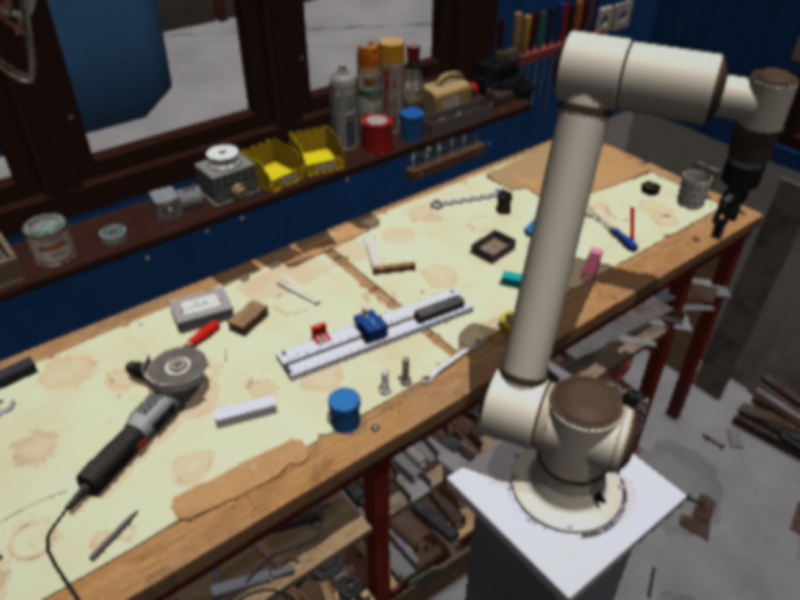

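The tube look-alikes in the top view are turquoise (532,337), pink (618,358), white (197,320), and a dark bar in the rail's channel (423,319). The dark one fits, since it is in the channel on the -y side of the stop. The blue stop is at (347,300) and the red clip at (302,279). I'll confirm with one crop.

```bash
python3 - <<'E'
from h import *
c=cv2.imread('pics/top_raw.png'); x,y,w,h=155,165,150,60
cv2.imwrite('pics/c1.png',cv2.resize(c[y:y+h,x:x+w],None,fx=5.3333,fy=5.3333,interpolation=cv2.INTER_CUBIC))
E
```

```text
(no output)
```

View pics/c1.png

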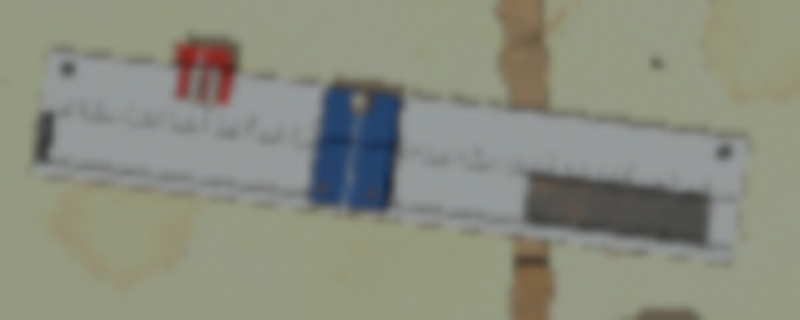

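The crop confirms it: the dark tube lies in the channel at crop (527-710, 175-243). The stop's white line runs (357,100)-(349,208), the clip's centre is about (207,73), and the rail corners are (47,50), (745,135), (35,172), (733,262).

```bash
cat >> h.py <<'E'
E
python3 - <<'E'
from h import *
d=dict(np.load('pics/top.npz'))
P=lambda u,v,z: ray(d,155+u/5.3333-.4,165+v/5.3333-.4,z)
TL,TR,BL,BR=[P(*c,.02) for c in((47,50),(745,135),(35,172),(733,262))]
print('len',np.linalg.norm(TL-TR),np.linalg.norm(BL-BR),'wid',np.linalg.norm(TL-BL),np.linalg.norm(TR-BR))
y=(TL-TR)+(BL-BR); y/=np.linalg.norm(y); x=np.array([y[1],-y[0],0])
c=(TL+TR+BL+BR)/4; O=c-16e-3*x+7.5e-3*y; O[2]=0
print('O',O,'yaw',np.arctan2(y[1],y[0])-np.pi/2)
loc=lambda p:(np.round([(p-O)@x*1e3,(p-O)@y*1e3],1))
for n,q in dict(stopline1=(357,100,.05),stopline2=(349,208,.058),clip=(207,73,.047),clipbot=(204,103,.047),tubeA=(527,197,.038),tubeB=(710,220,.038)).items(): print(n,loc(P(*q)))
np.savez('rail.npz',O=O,x=x,y=y)
for yy in(-.3,-.2,.15): print(O+x*0+y*yy, np.linalg.norm(O+y*yy))
E
```

```text
len 0.462374773499745 0.46092189754225316 wid 0.08075260084745071 0.08335557490100477
O [0.52710251 0.03412524 0.        ] yaw -0.1369685759918957
stopline1 [46.6 14.8]
stopline2 [-23.3   9.9]
clip [ 52.2 113.7]
clipbot [ 32.6 113. ]
tubeA [  -1.2 -101.4]
tubeB [  -1.2 -220.4]
[ 0.48614029 -0.26306509  0.        ] 0.5527527721494638
[ 0.49979436 -0.16400165  0.        ] 0.5260142069724323
[0.54758361 0.18272041 0.        ] 0.5772647241946763
```

```bash
cat >> h.py <<'E'
r=np.load('rail.npz') if __import__('os').path.exists('rail.npz') else None
O,X,Y=r['O'],r['x'],r['y']; YAW0=np.arctan2(Y[1],Y[0])-np.pi/2
def W(x,y,tip): p=O+x*X+y*Y; p[2]=tip+.173; return p
def loc():
    p=get_obs()['position']; return np.round([(p-O)@X*1e3,(p-O)@Y*1e3,(p[2]-.173)*1e3],1)
def F(n=6):
    s=[]
    for _ in range(n): s.append(get_obs()['contact_force']); arm.sleep(.01)
    f=np.mean(s,0); return np.round([f@X,f@Y,f[2]],2)
E
python3 - <<'E'
from h import *
arm.command_gripper(0.0)
best=None
for yaw in(YAW0+np.pi/2,YAW0-np.pi/2):
    q=arm.inverse_kinematics(W(0,-.057,.15),[np.pi,0,yaw]); print(yaw,q)
    if q is not None and (best is None or abs(q[5])<abs(best[1])): best=(yaw,q[5])
yaw=best[0]; np.save('yaw.npy',yaw)
arm.move_pose(W(0,-.057,.15),[np.pi,0,yaw])
o=get_obs(); print(loc(),F(),o['clock'],o['eef_rot'])
np.savez('pics/w1p.npz',p=o['position'],e=o['eef_rot'])
shot('wrist','w1'); 
cv2.imwrite('pics/w1b.png',cv2.resize(cv2.imread('pics/w1_raw.png'),(800,600),interpolation=cv2.INTER_CUBIC))
E
```

```text
1.4338277508030008 [ 0.26949369  0.28518646 -0.36515791  0.         -0.92045196  2.73513039]
-1.7077649027867923 [ 0.26949369  0.28518646 -0.36515791  0.         -0.92045196 -0.40646226]
[ 1.000e-01 -5.760e+01  1.501e+02] [0.31 0.02 0.17] 3.3583 [-3.14147972e+00 -2.65733203e-05 -1.70893906e+00]
```

View pics/w1b.png

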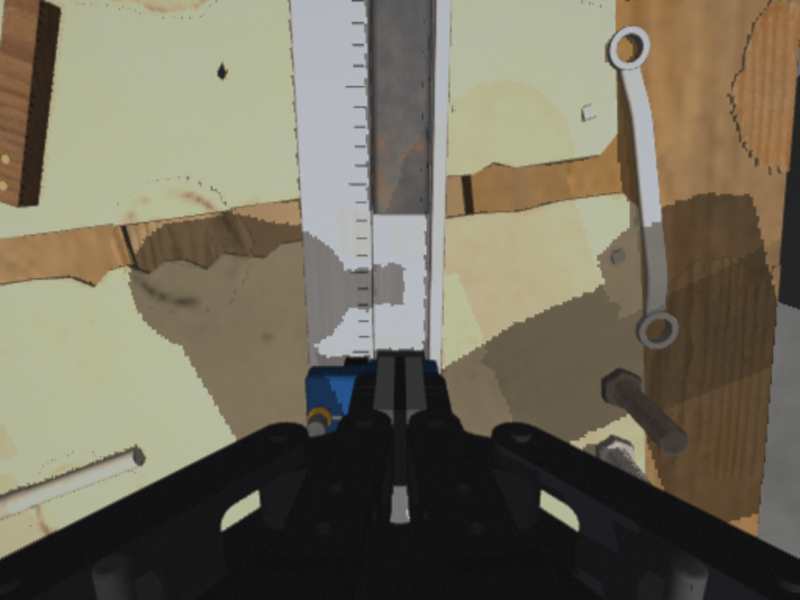

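The wrist view shows the fingers centred over the channel (column 400). The tube's end is at (400,213) and the stop's -y face is at row ~362, just under the fingertips. I'll descend in the gap and push.

```bash
python3 - <<'E'
from h import *
d=np.load('pics/w1.npz'); q=np.load('pics/w1p.npz')
from scipy.spatial.transform import Rotation as Ro
T=np.eye(4);T[:3,:3]=Ro.from_euler('xyz',q['e']).as_matrix();T[:3,3]=q['p'];T=T@d['hand_eye']
def P(u,v,z):
    r=T[:3,:3]@np.linalg.inv(d['camera_matrix'])@np.array([u*.64-.2,v*.64-.2,1]);p=T[:3,3]+r*(z-T[2,3])/r[2];return np.round([(p-O)@X*1e3,(p-O)@Y*1e3],1)
print('tube end',P(372,213,.038),P(427,213,.038),'stop face',P(320,366,.05))
arm.move_l(W(0,-.057,.032),velocity=.12)
print(loc(),F())
h=arm.move_l(W(0,.005,.032),velocity=.03,threshold=1.5); print(h,loc(),F(),get_obs()['clock'])
E
```

```text
tube end [  13.6 -100.5] [ -15.4 -100.4] stop face [ 42.8 -18.7]
[  0.3 -56.9  32.6] [ 0.21 -0.02  0.02]
True [ -0.2 -22.5  31.6] [ 0.04  0.04 -0.09] 5.875
```

```bash
python3 - <<'E'
from h import *
arm.move_l(W(0,.055,.032),velocity=.06); print(loc(),F(),get_obs()['clock'])
y=.056; peak=0
while y<.084:
    arm.move_l(W(0,y,.032),velocity=.02); f=F(4); print(loc()[1],f[1],end='; ')
    peak=max(peak,-f[1])
    if peak>5 and -f[1]<1.2: print('dip'); break
    y+=.001
print(get_obs()['clock'])
E
```

```text
[ 0.4 55.1 32.4] [-0.3  -0.53  0.3 ] 7.375
56.0 -1.44; 57.1 -1.06; 58.1 -1.15; 59.1 -1.44; 60.0 -1.76; 61.1 -1.4; 62.1 -1.6; 63.1 -1.88; 64.1 -1.74; 65.1 -1.99; 66.1 -1.3; 67.0 -1.59; 68.1 -1.37; 69.1 -1.63; 70.1 -1.5; 71.1 -1.46; 72.0 -2.13; 72.6 -4.81; 73.4 -5.82; 74.5 -4.58; 75.9 -3.81; 77.4 -1.36; 78.4 -0.28; dip
13.8917
```

```bash
python3 - <<'E'
from h import *
arm.move_l(W(0,.055,.032),velocity=.1)
arm.move_l(W(0,.055,.14),velocity=.2)
arm.move_l(W(0,-.08,.14),velocity=.25)
print(loc(),get_obs()['clock'],F()); o=get_obs()
np.savez('pics/t2p.npz',p=o['position'],e=o['eef_rot'])
shot('top','t2'); shot('scene','s2')
a=cv2.resize(cv2.imread('pics/t2_raw.png')[165:225,155:255],(800,480),interpolation=cv2.INTER_CUBIC)
s=cv2.imread('pics/s2_raw.png')[185:245,165:315]; s=cv2.resize(s,None,fx=5.333,fy=5.333,interpolation=cv2.INTER_CUBIC)
cv2.imwrite('pics/t2b.png',a); cv2.imwrite('pics/s2b.png',s)
E
```

```text
[ 1.000e-01 -7.980e+01  1.393e+02] 15.6583 [ 0.32  0.19 -0.11]
```

View pics/t2b.png

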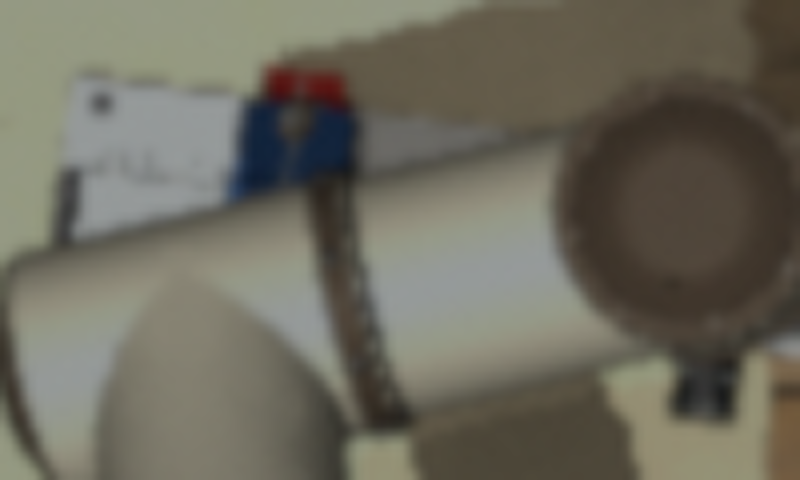

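View pics/s2b.png

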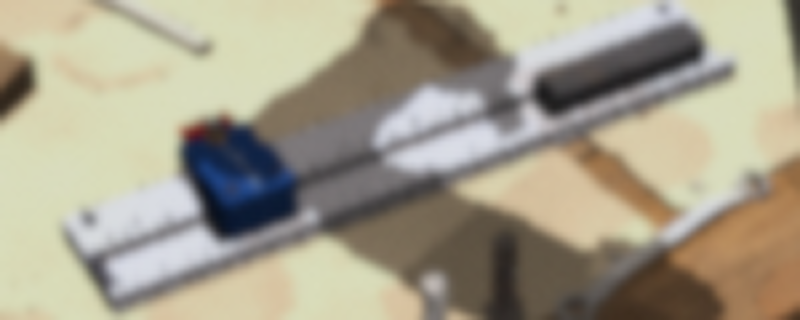

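The top view puts the stop's middle (about (300,110)) in line with the clip's white line (303,85), within about 1 mm. Together with the force dip, that means the stop is seated. Next is the tube.

```bash
python3 - <<'E'
from h import *
arm.move_l(W(0,-.252,.14),velocity=.25)
arm.move_l(W(0,-.252,.025),velocity=.12); print(loc(),F())
h=arm.move_l(W(0,-.215,.025),velocity=.03,threshold=1.5); print(h,loc(),F(),get_obs()['clock'])
arm.move_l(W(0,-.06,.025),velocity=.06); print(loc(),F(),get_obs()['clock'])
h=arm.move_l(W(0,-.025,.025),velocity=.015,threshold=5.); print(h,loc(),F(),get_obs()['clock'])
E
```

```text
[   0.4 -251.9   25.7] [ 0.21 -0.03  0.01]
True [  -0.3 -228.6   24.6] [ 0.04 -0.01 -0.1 ] 18.65
[  0.  -60.1  25.1] [-0.41 -0.83 -0.9 ] 21.675
True [ -0.4 -36.4  24.7] [-0.47 -0.08  0.24] 23.2167
```

```bash
python3 - <<'E'
from h import *
h=arm.move_l(W(0,-.028,.025),velocity=.015,threshold=6.); print(h,loc(),F())
arm.move_l(W(0,-.075,.025),velocity=.1)
arm.move_l(W(0,-.075,.14),velocity=.2)
arm.move_l(W(0,-.27,.16),velocity=.25)
print(get_obs()['clock'])
shot('top','t3'); shot('scene','s3')
a=cv2.resize(cv2.imread('pics/t3_raw.png')[165:225,155:255],(800,480),interpolation=cv2.INTER_CUBIC)
s=cv2.imread('pics/s3_raw.png')[190:245,170:290]; s=cv2.resize(s,(800,367),interpolation=cv2.INTER_CUBIC)
cv2.imwrite('pics/t3b.png',a[:300]); cv2.imwrite('pics/s3b.png',np.vstack([a[:230],s]))
E
```

```text
True [ -1.  -35.8  23.9] [-0.18  0.13 -0.44]
25.7667
```

View pics/s3b.png

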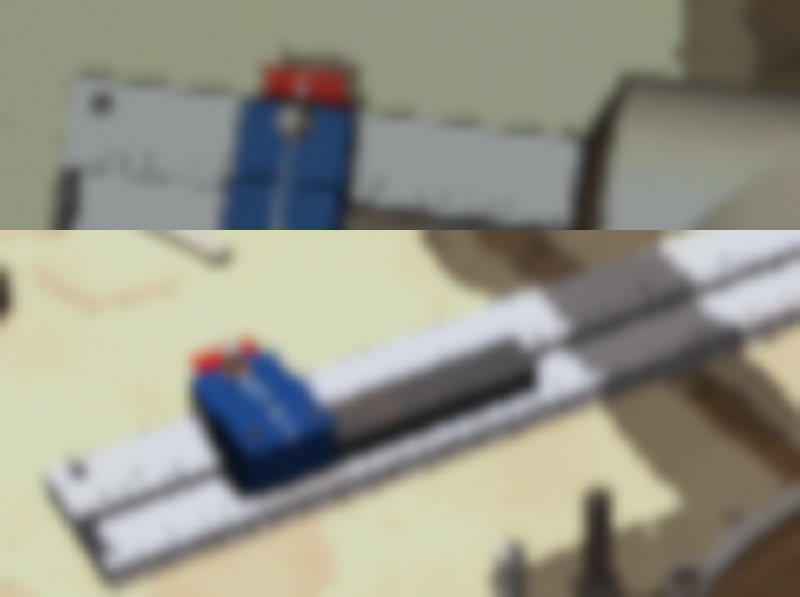

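The tube is against the stop's face. The stop's line (294,120) may have shifted slightly from before, so I'll compare the stop in both top views numerically.

```bash
python3 - <<'E'
from h import *
a,b=[cv2.imread(f'pics/t{k}_raw.png').astype(float) for k in(2,3)]
i0=cv2.imread('pics/top_raw.png').astype(float)
for n,im in(('t2',a),('t3',b)):
    for v in range(178,187):
        r=im[v,180:205]; s=np.clip(r[:,0]-r[:,2],0,None); s[s<20]=0
        print(n,v,round((s*np.arange(180,205)).sum()/max(s.sum(),1),2),end=' ')
    r=im[173:177,183:203]; s=np.clip(r[...,2]-r[...,0],0,None); s[s<40]=0
    print('red',round((s*np.arange(183,203)).sum()/s.sum(),2))
# subpixel: predicted pixel for stop centre vs clip line
d=dict(np.load('pics/top.npz'))
# clip geometry from first image: red centroid, over whole clip
def centroid(im,sg,box,z,th):
    y0,y1,x0,x1=box; r=im[y0:y1,x0:x1]; s=np.clip(sg*(r[...,2]-r[...,0]),0,None); s[s<th]=0
    g=np.mgrid[y0:y1,x0:x1]; v,u=(g[0]*s).sum()/s.sum(),(g[1]*s).sum()/s.sum()
    p=ray(d,u,v,z)-O; return np.round([p@X*1e3,p@Y*1e3],1)
print('clip',centroid(i0,1,(168,190,180,205),.047,40),centroid(b,1,(168,190,180,205),.047,40))
print('stop0',centroid(i0,-1,(178,208,208,236),.056,20),'stop3',centroid(b,-1,(176,208,178,204),.056,20))
E
```

```text
t2 178 187.07 t2 179 190.64 t2 180 192.2 t2 181 191.76 t2 182 191.66 t2 183 191.49 t2 184 191.31 t2 185 190.27 t2 186 188.27 red 192.61
t3 178 187.03 t3 179 191.16 t3 180 191.55 t3 181 191.29 t3 182 191.19 t3 183 191.09 t3 184 190.98 t3 185 190.95 t3 186 191.04 red 192.7
clip [ 57.9 115.7] [ 63.8 117.2]
stop0 [13.8 11.4] stop3 [ 14.4 118.2]
```

```bash
python3 - <<'E'
from h import *
from scipy.spatial.transform import Rotation as Ro
d=np.load('pics/w1.npz'); he=d['hand_eye']; q=np.load('pics/w1p.npz')
R=Ro.from_euler('xyz',q['e']).as_matrix(); c=R@he[:3,3]; print('cam off',c@X,c@Y,c[2],'look',R@he[:3,2])
look=R@he[:3,2]; cx,cy=c@X,c@Y
arm.move_l(W(.04,-.27,.2),velocity=.25)
arm.move_l(W(.04-cx,.117-cy,.14),velocity=.25)
arm.sleep(.3)
o=get_obs(); np.savez('pics/w4p.npz',p=o['position'],e=o['eef_rot']); print(loc(),o['clock'])
shot('wrist','w4')
cv2.imwrite('pics/w4b.png',cv2.resize(cv2.imread('pics/w4_raw.png'),(800,600),interpolation=cv2.INTER_CUBIC))
E
```

```text
cam off -0.0008349419218125036 -0.0683373951452052 -0.031514456873342464 look [ 0.03659303  0.27085871 -0.96192334]
[ 40.9 184.9 140.1] 28.525
```

View pics/w4b.png

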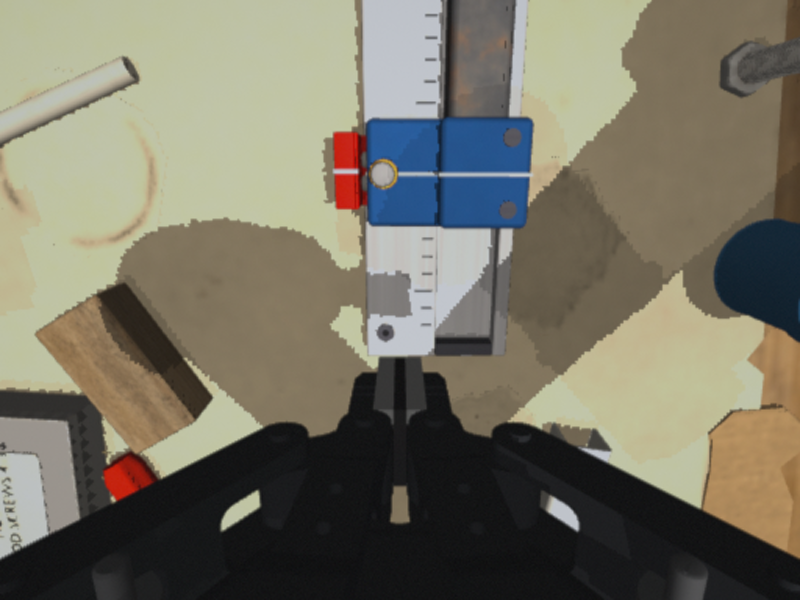

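The view is clear: the clip's white line is at (346,171), the stop's line runs (410,174) to (528,175), and the tube lies against the stop's upper face. I'll measure the offset.

```bash
python3 - <<'E'
from h import *
from scipy.spatial.transform import Rotation as Ro
d=np.load('pics/w4.npz'); q=np.load('pics/w4p.npz'); im=d['color'].astype(float)
T=np.eye(4);T[:3,:3]=Ro.from_euler('xyz',q['e']).as_matrix();T[:3,3]=q['p'];T=T@d['hand_eye']
def P(u,v,z):
    r=T[:3,:3]@np.linalg.inv(d['camera_matrix'])@np.array([u,v,1]);p=T[:3,3]+r*(z-T[2,3])/r[2];return np.round([(p-O)@X*1e3,(p-O)@Y*1e3],2)
def line(u0,u1,ch,z):
    s=im[104:118,u0:u1,ch].mean(1); s=np.clip(s-np.median(s)-15,0,None); v=(s*np.arange(104,118)).sum()/s.sum(); return v,P((u0+u1-1)/2,v,z)
print('clip',line(217,226,2,.047),line(217,226,1,.047))
print('stop arm',line(260,275,0,.05),'stop blk',line(290,310,0,.058),line(318,334,0,.058))
print('knob',P(382*.64-.2,173*.64-.2,.0645))
E
```

```text
clip (np.float64(109.23268112109993), array([ 62.83, 119.09])) (np.float64(109.2475358702433), array([ 62.83, 119.1 ]))
stop arm (np.float64(110.97231404958677), array([ 28.77, 120.33])) stop blk (np.float64(111.29832385053051), array([  6.02, 120.45])) (np.float64(111.36565346802561), array([-12.52, 120.52]))
knob [ 45.12 119.77]
```

The stop is about 1 mm from the notch line, within the 2.5 mm limit. The tube was pressed to contact, and the robot is clear of everything.

```bash
python3 -c "
from h import *
print(hand_in(), get_obs()['clock'])"
```

```text
the job is handed in; nothing more can be done
the job is handed in; nothing more can be done
```

The job is handed in with the result not reported back: the stop clicked into the red clip's notch (measured about 1 mm off its middle), and the steel tube was pushed up against the stop.

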